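# Raise the roll-top shutter of the sample cabinet and lock it open

### The arm

A 6-joint arm with a two-finger parallel gripper is mounted at the origin on a cart in front of the work surface, level with it; the furniture and walls round the work are solid. World frame = base frame: x ahead of the robot, y to its left, z up, the work surface at z = 0. Lengths are in m, angles in rad, forces in N, time in s.
With the tool pointing down it reaches from about 0.25 to 0.725 m from the base axis. Payload 9.7 kg.
Tool frame: the origin (TCP) lies between the finger pads; the fingertips stand 14 mm ahead of it and the grasp point (between the pads) lies 5 mm behind it; z points along the fingers, y is the line along which they close (so a half turn about z gives the same grasp; the last joint's range is limited). The gripper opens to 85 mm and grips with 20 to 120 N. Pads are 22 mm wide; open, the fingers measure 114 mm over their backs; the gripper's body (76 mm by 85 mm) begins 54 mm behind the grasp point. The pads swing forward as they close: fully open they stand 13 mm farther back than shut.
Start: joints at [1.198, 0.087, 0.176, 1.66, 0, 1.571], TCP at [0.2, 0.512, 0.245] pointing down, gripper open.
Joint ranges: [-3.13, 3.13], [-0.85, 1.81], [-1.15, 1.24], [-2.2, 2.28], [-1.44, 1.52], [-3.14, 3.14]. Speed limits (rad/s): [2.22, 2.22, 2.57, 3.14, 3.14, 3.14].

### API

Orientations are given as a 3x3 rotation matrix whose columns are the frame's x, y, z axes.
In Python, from workcell import * gives the robot as it stands.
- The arm moves only by the shell command python3 -m pendant 'ROWS' [FORCE]. ROWS is a JSON object of lists of equal length, an entry for each row: "xyz": the shift along the world's x, y, z as a fraction of full scale, a list of three; "twist": the turn about the world's z as a fraction of full scale; "grip": the gripper's target within -1 to 1 (fully open at 1, half-way at 0, shut at -1). In form: {"xyz": [[x, y, z], ...], "twist": [twist, ...], "grip": [grip, ...]}. A call has exactly 10 rows; each row is the pose to reach, as a shift and turn from the pose commanded when the call began; what a row does not reach only later rows make up. Full scale, the value 1, is 0.5 m for a shift and 45 degrees for a turn. A row lasts 1/8 s, in which the tool goes at most 62.5 mm and 10.7 degrees, less where a joint would pass 70% of its speed; a pose out of reach is approached as far as the arm can. A call with a number of a shift or a turn outside -1 to 1 is refused whole. A call with a gripper value outside its range is refused whole. The fingers move at their own pace and stop on an object; FORCE is the grip in N (left out, the last holds). Time passes only in rows, so rows that repeat a pose let the fingers close, or fill a call up. It gives the time, the measured TCP pose, the force, the opening and the grip force at its end, in the units of the state.
- observe(): the state, without advancing time (a new reading comes with each control period).
- read_camera(name): name is "scene" or "top" or "wrist"; returns a dict with "img" (384x512x3 uint8, red, green, blue), "z_map" (384x512 float32, m along the optical axis (not along the pixel's ray), 0 where there is no reading), "fovy" (degrees; the focal length in pixels is half the picture's height over the tangent of half this angle, whatever the lens; pixels are square), "cx", "cy" (the principal point, pixels), "k1" (the pictures are not rectified: a ray, as slopes to the right and down, at radius r is drawn at 1 + k1 r^2 times it, then the intrinsics apply), "extrinsics" (4x4, takes a point from world to camera coordinates). Camera axes: x right, y up, looking along -z (the intrinsics and any distortion apply to the point x, -y, -z); pixel columns grow to the right and rows downward; lengths in m; the calibration is good to about 2 mm. A picture is of the moment at which its call begins.
- close_job(): hands the job in; it is judged then, once.
The state is a dict: "time_s": time; "joint_pos": joint angles; "dq": joint speeds; "joint_efforts": joint torques, N m; "eef_pos": TCP position; "tcp_rot": TCP orientation; "ft_force": force on the tool from outside, world axes, zero at the start; "moment": the same for the moment, N m; "finger_gap": finger opening in m; "grip_force": force on a finger pad.
Only numpy, scipy, OpenCV 4.12 (cv2) and the standard library are available. Lean on these libraries where they do the work, as an engineer would, in place of code of your own. Each camera call takes 0.05 s, during which the arm holds its last target. There are 200 camera calls.

### The job

Open the sample cabinet on the bench: raise its slatted roll-top shutter by the pull bar until the catch at the top holds it up, then lock it open with the push latch on the cabinet's right side, leaving the plunger in. The latch may be found locked (plunger in) or unlocked (plunger out), and each full push changes it, so see which it is before you lift. Leave everything else on the bench and in the cabinet as it stands.

Things in the scene. Friction and masses are not known exactly. Their poses are not given: they have to be found in the camera images.
- cabinet: Roll-top sample cabinet fixed to the bench: a low white half-drum, 274 mm deep (x), 280 mm wide (y), 197 mm high, front to the robot. Origin: centre of its underside on the bench; x points from its front to its back, y to its left, z up. The back half is closed by a fixed cover; the shutter slides in underneath it.
- axis_mid (a point): Middle of the shutter's axis, which runs along the cabinet's y through x = 0, z = 60 mm. The side cheeks (y = 130 to 140 mm on both sides) are half discs of radius 137 mm about it. A gripper taking the shut pull bar between its fingers should lean back by 20 to 25 degrees (fingers down and forward) to clear cheeks and slats; it can come upright as the bar rises.
- shutter (a joint): Slatted aluminium shutter, rad: 0 shut, 1.345 at the stop fully up. Its slats run in curved side tracks of constant radius (outer face 125 mm from the axis), so it turns about the axis, bar from the front up to the top. Spring and weight pull it shut from anywhere below the catch (2 to 7 N at the bar). A roller catch at 1.18 to 1.32 takes some 4 N more; past it the shutter stays at about 1.32.
- bar_mid (a point): Middle of the shutter's steel pull bar: round, 10 mm thick, 140 mm long along the cabinet's y, on a 10 mm post at each end, 170 mm from the shutter's axis (40 mm clear of the slats). At shutter value q it is at x = -170 cos(q + 0.33), z = 60 + 170 sin(q + 0.33) mm in the cabinet's frame: in front when shut, on top when up.
- plunger_top (a point): Centre of the top of the push latch's plunger: black, upright, 26 mm wide, with a steel collar, outside the right cheek at x = 0, y = -165 mm in the cabinet's frame. Top at z = 215 mm when out: shutter free. Top at z = 207.5 mm when in: a bolt locks the shutter, shut or fully up (play under 0.03 rad). It starts in either state.
- latch_foot (a point): Foot of the latch's grey pillar (46 x 48 mm, top at z = 186 mm), on the bench under the plunger. Each full push down to the hard stop (plunger top at z = 202 mm) and letting go swaps out and in; a push short of the last 1 mm may not. Spring: 3 N when out, 6 N at the stop. Pushed in while the shutter is part way up, it only bars the shutter's way.
- beaker_100: small glass beaker, 53 mm wide, 68 mm high, standing to the right in front of the latch; a bystander, origin at the centre of its underside
- timer: countdown timer lying flat, 70 x 62 x 15 mm, front left; a bystander, origin at the centre of its underside
- petri_dish: shallow petri dish, 89 mm wide, 12 mm high, front right; a bystander, origin at the centre of its underside
- dropper_bottle_1: dropper bottle, 36 mm wide, 97 mm high, inside the cabinet; a bystander, origin at the centre of its underside
- dropper_bottle_2: dropper bottle, 36 mm wide, 97 mm high, inside the cabinet; a bystander, origin at the centre of its underside
- dropper_bottle_3: dropper bottle, 36 mm wide, 97 mm high, inside the cabinet; a bystander, origin at the centre of its underside
- marker_1: marker pen lying on the bench, right; a bystander, origin at the centre of its underside
- magnifier: hand magnifier lying on the bench, right; a bystander, origin at the centre of its underside

How it is judged:
By the outcome, as a careful person would: the job done as asked, in the order asked, and still so for the second after the job is handed in, with the robot touching nothing.
It also fails if it takes over 54 s, if anything falls off the work surface, if the arm or the gripper's body presses on something with over 40 N, if the wrist force passes 120 N, or if a joint passes its speed limit or range.

## Working session

There is one attempt and no reset: what is moved stays moved. The work goes in short steps, Python scripts to look and compute and a shell command to move; the robot and the scene stay as the last step left them, time stands still between calls to the robot, and variables do not carry over. Pictures are saved under pics/ and viewed, at most 10 in all, crops included, and the job is handed in when it is done.

```bash
mkdir -p pics; ls
python3 - <<'E'
from workcell import *
import cv2,numpy as np
for n in ["scene","top"]:
    c=read_camera(n); cv2.imwrite(f"pics/{n}0.png",c["img"][:,:,::-1]); np.savez(f"{n}0.npz",**c)
    print(n,c["fovy"],c["cx"],c["cy"],c["k1"],np.round(c["extrinsics"],3).tolist(),(c["z_map"]>0).mean())
s=observe();print(s["time_s"],s["eef_pos"],np.round(s["tcp_rot"],3).tolist(),s["finger_gap"])
E
```

```text
pics
scene 53.933942550157774 257.9333407098821 187.8335780762386 -0.03819656771363935 [[-0.572, 0.82, -0.023, 0.356], [-0.44, -0.283, 0.852, 0.116], [0.692, 0.498, 0.522, -1.831], [0.0, 0.0, 0.0, 1.0]] 0.9837137858072916
top 44.9502171717678 253.89715969346435 200.0973523259361 -0.19085095975145372 [[0.347, -0.938, 0.001, -0.245], [0.731, 0.271, 0.626, -0.489], [-0.588, -0.217, 0.78, -1.288], [0.0, 0.0, 0.0, 1.0]] 0.995880126953125
0.1 [0.20025882 0.51205894 0.2446583 ] [[-0.931, 0.364, -0.0], [0.364, 0.931, -0.001], [0.0, -0.001, -1.0]] 0.08517407316376972
```

View pics/scene0.png

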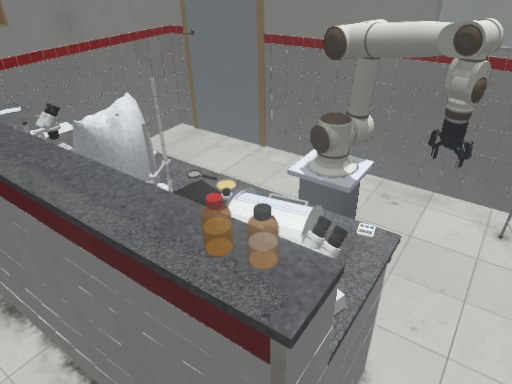

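View pics/top0.png

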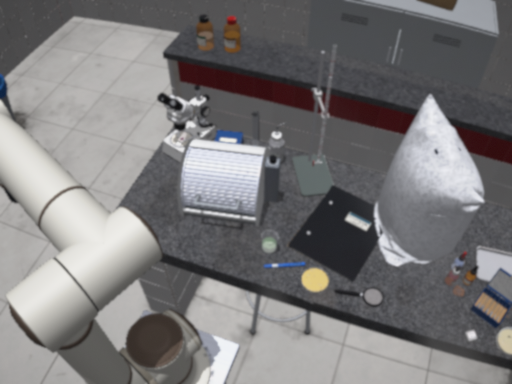

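The top view shows the cabinet at about (225,180), its pull bar at (222,215), the latch at (273,165) and the beaker at (270,240). The scene view sees the cabinet from behind. Next I'll measure positions.

```bash
cat > h.py <<'E'
import numpy as np, cv2
def K(c):
    f=c["img"].shape[0]/2/np.tan(np.radians(float(c["fovy"]))/2)
    return np.array([[f,0,float(c["cx"])],[0,f,float(c["cy"])],[0,0,1]]),np.array([float(c["k1"]),0,0,0])
def rays(c,uv):
    k,d=K(c); p=cv2.undistortPoints(np.float64(uv).reshape(-1,1,2),k,d)[:,0]
    E=np.array(c["extrinsics"],float); v=np.c_[p[:,0],-p[:,1],-np.ones(len(p))]
    return -E[:3,:3].T@E[:3,3], v@E[:3,:3]     # origin, dirs (unit depth)
def pts(c,uv):
    uv=np.asarray(uv); o,r=rays(c,uv); z=c["z_map"][uv[:,1].astype(int),uv[:,0].astype(int)]
    return o+r*z[:,None]
def cloud(c):
    v,u=np.mgrid[:384,:512]; return pts(c,np.c_[u.ravel(),v.ravel()]).reshape(384,512,3)
def onz(c,uv,h):
    o,r=rays(c,uv); return o+r*((h-o[2])/r[:,2])[:,None]
def proj(c,P):
    k,d=K(c); E=np.array(c["extrinsics"],float); q=np.atleast_2d(P)@E[:3,:3].T+E[:3,3]; q=q*[1,-1,-1]
    return cv2.projectPoints(q,np.zeros(3),np.zeros(3),k,d)[0][:,0]
E
python3 - <<'E'
from h import *
c=np.load("top0.npz"); P=cloud(c); img=c["img"]
np.set_printoptions(precision=3,suppress=True)
print("bench z",np.median(P[240:255,190:250,2]))
print("latch column pts"); 
for v in range(150,200,4): print(v,[ (tuple(np.round(P[v,u],3)),tuple(img[v,u])) for u in (268,273,278)])
cv2.imwrite("pics/crop.png",cv2.resize(img[120:270,150:330,::-1],None,fx=4.2,fy=4,interpolation=cv2.INTER_CUBIC)[:600,:756])
# drum cylinder: points above bench around
m=np.zeros((384,512),bool); m[130:230,175:270]=1; m&=(P[...,2]>.1)
Q=P[m]; print(Q.min(0),Q.max(0))
E
```

```text
bench z 0.0003961938394472231
latch column pts
150 [((np.float64(0.786), np.float64(-0.023), np.float64(0.154)), (np.uint8(102), np.uint8(103), np.uint8(104))), ((np.float64(0.867), np.float64(-0.017), np.float64(0.076)), (np.uint8(88), np.uint8(88), np.uint8(91))), ((np.float64(0.871), np.float64(-0.035), np.float64(0.079)), (np.uint8(86), np.uint8(86), np.uint8(89)))]
154 [((np.float64(0.786), np.float64(-0.024), np.float64(0.134)), (np.uint8(100), np.uint8(101), np.uint8(102))), ((np.float64(0.869), np.float64(-0.017), np.float64(0.053)), (np.uint8(79), np.uint8(80), np.uint8(82))), ((np.float64(0.875), np.float64(-0.035), np.float64(0.054)), (np.uint8(86), np.uint8(87), np.uint8(89)))]
158 [((np.float64(0.723), np.float64(-0.045), np.float64(0.184)), (np.uint8(118), np.uint8(124), np.uint8(132))), ((np.float64(0.705), np.float64(-0.068), np.float64(0.209)), (np.uint8(32), np.uint8(32), np.uint8(36))), ((np.float64(0.875), np.float64(-0.036), np.float64(0.033)), (np.uint8(107), np.uint8(111), np.uint8(118)))]
162 [((np.float64(0.699), np.float64(-0.053), np.float64(0.19)), (np.uin
[... 2509 characters left out ...]
.uint8(67)))]
194 [((np.float64(0.686), np.float64(-0.061), np.float64(0.041)), (np.uint8(57), np.uint8(58), np.uint8(63))), ((np.float64(0.688), np.float64(-0.079), np.float64(0.046)), (np.uint8(56), np.uint8(58), np.uint8(63))), ((np.float64(0.734), np.float64(-0.084), np.float64(-0.004)), (np.uint8(51), np.uint8(51), np.uint8(55)))]
198 [((np.float64(0.685), np.float64(-0.062), np.float64(0.02)), (np.uint8(56), np.uint8(58), np.uint8(62))), ((np.float64(0.691), np.float64(-0.079), np.float64(0.021)), (np.uint8(56), np.uint8(58), np.uint8(62))), ((np.float64(0.713), np.float64(-0.091), np.float64(0.0)), (np.uint8(54), np.uint8(55), np.uint8(56)))]
[-0.314 -0.377  0.1  ] [0.912 0.34  1.311]
```

View pics/crop.png

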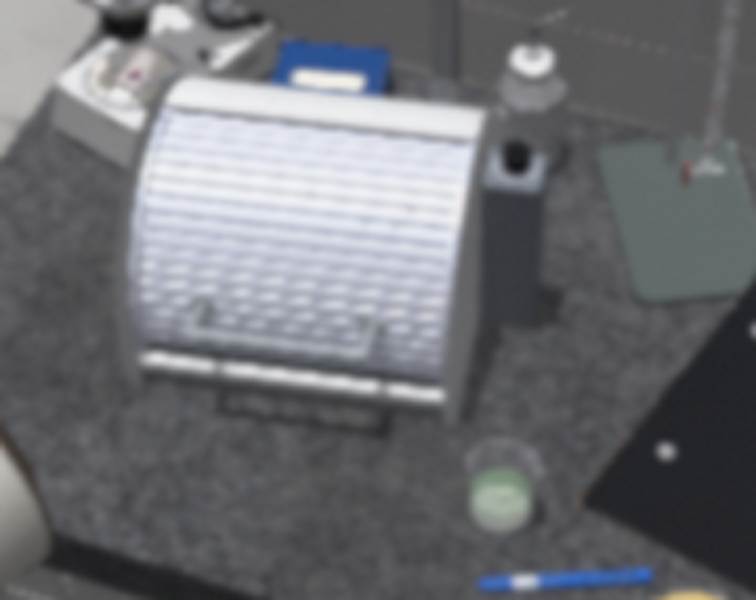

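Run:
```python
from h import *
from scipy.optimize import least_squares
np.set_printoptions(precision=4,suppress=True)
c=np.load("top0.npz"); P=cloud(c); img=c["img"].astype(int)
# slat region in crop px -> full: u=150+x/4.2, v=120+y/4
m=np.zeros((384,512),np.uint8)
poly=np.array([[165,130],[460,160],[430,340],[400,340],[385,310],[190,290],[160,290]])/[4.2,4]+[150,120]
cv2.fillPoly(m,[poly.astype(int)],1); S=P[m>0]
f=lambda p:np.hypot((S[:,0]-p[0])*np.cos(p[1])+(S[:,1]-.1)*np.sin(p[1]),S[:,2]-.06)-p[2]
r=least_squares(f,[.7,0,.125],loss="soft_l1",f_scale=.003); x0,yaw,R=r.x
print("x at y=.1",x0,"yaw",np.degrees(yaw),"R",R,"rms",np.std(r.fun))
ex=np.array([np.cos(yaw),np.sin(yaw)]); ey=np.array([-ex[1],ex[0]])
d=(P[...,:2]-[x0,.1]); a=d@ex; b=d@ey; rad=np.hypot(a,P[...,2]-.06)
reg=np.zeros_like(m); reg[120:240,170:290]=1
bar=(reg>0)&(rad>.155)&(rad<.185)&(a<-.1)&(P[...,2]>.07)&(np.abs(b)<.16)
v,u=np.nonzero(bar); print("bar n",len(u),"b range",np.percentile(b[bar],[1,50,99]),"ang",np.median(np.arctan2(P[bar][:,2]-.06,-a[bar])),"rad",np.median(rad[bar]),"px",u.min(),u.max(),v.min(),v.max())
ck=(reg>0)&(rad<.145)&(P[...,2]>.06)&(np.abs(b)<.2)&(a<.1)
print("drum b",np.percentile(b[ck],[.5,1,2,98,99,99.5]))
pil=(reg>0)&(P[...,2]>.181)&(P[...,2]<.189)&(np.arange(512)[None]>264)&(np.arange(512)[None]<284)
print("pillar top",np.median(a[pil]),np.median(b[pil]),np.ptp(a[pil]),np.ptp(b[pil]),pil.sum(), P[pil].mean(0))
for w in range(150,166): print(w,[f"{img[w,x].sum()//3}/{P[w,x,2]*1000:.0f}" for x in range(266,282)])
```

```text
x at y=.1 0.6766598224161376 yaw 10.172919012532756 R 0.12287694014054432 rms 0.09493707190994384
bar n 145 b range [-0.0776 -0.0095  0.0655] ang 0.34086969987227 rad 0.17162469617586734 px 194 237 200 210
drum b [-0.1894 -0.187  -0.1812  0.1298  0.1323  0.1343]
pillar top -0.006015936631145108 -0.16371010777819664 0.08698735258106816 0.05601057819197697 94 [ 0.7052 -0.0619  0.1849]
150 ['111/184', '104/183', '103/154', '103/124', '99/66', '93/72', '91/76', '89/76', '88/73', '88/80', '88/75', '87/77', '87/79', '87/73', '85/73', '85/62']
151 ['108/189', '103/177', '101/151', '99/122', '97/63', '94/68', '92/68', '90/72', '89/72', '88/72', '87/70', '87/67', '87/70', '86/65', '86/67', '86/61']
152 ['106/192', '102/169', '101/149', '100/116', '97/50', '95/63', '93/65', '91/60', '90/63', '89/65', '87/63', '85/62', '85/63', '86/67', '85/64', '84/51']
153 ['104/191', '102/159', '102/141', '100/112', '96/56', '94/57', '91/59', '90/63', '90/60', '91/66', '88/57', '85/57', '85/66', '86/62', '84/53', '83/51']
154 ['103/187', '102/159', '101/134', '96/106', '90/47', '84/51', '80/49', '80/53', '85
[... 1225 characters left out ...]
72/13']
162 ['142/188', '158/186', '158/190', '130/191', '92/193', '58/195', '41/194', '37/198', '52/196', '88/189', '130/186', '154/189', '147/186', '114/184', '82/2', '66/4']
163 ['139/184', '151/186', '156/190', '147/186', '125/190', '99/190', '83/192', '79/195', '92/192', '123/186', '152/184', '159/186', '142/181', '108/173', '79/2', '70/-5']
164 ['136/188', '143/183', '150/188', '153/188', '147/190', '135/184', '126/189', '123/188', '129/185', '144/191', '156/187', '153/184', '133/182', '103/172', '82/-1', '78/1']
165 ['130/187', '134/184', '136/178', '140/188', '145/182', '145/189', '142/187', '141/189', '143/186', '145/190', '146/184', '140/183', '122/182', '98/157', '84/-4', '85/-6']
```

The plunger top reads about 207 mm over the pillar's 186 mm, so the latch is in and locked and needs a push first. The cabinet origin is at about (0.678, 0.095) with yaw 10.2°, and the plunger is at about (0.707, -0.068). I'll move toward the latch.

```bash
python3 -m pendant '{"xyz":[[0.02,-0.02,0.06],[0.09,-0.1,0.11],[0.18,-0.2,0.11],[0.27,-0.3,0.11],[0.36,-0.4,0.11],[0.45,-0.5,0.11],[0.54,-0.6,0.11],[0.62,-0.69,0.11],[0.7,-0.78,0.11],[0.7,-0.78,0.11]],"twist":[-0.1,-0.2,-0.3,-0.4,-0.5,-0.6,-0.7,-0.8,-0.9,-1],"grip":[-1,-1,-1,-1,-1,-1,-1,-1,-1,-1]}' 40
```

```text
time_s: 1.35
eef_pos: [0.552, 0.1193, 0.2991]
tcp_rot: [[-0.396, 0.918, -0.001], [0.918, 0.396, -0.001], [-0.0, -0.002, -1.0]]
ft_force: [-0.0, 1.7, 0.7]
finger_gap: -0.0004
grip_force: 0.0
```

```bash
python3 -m pendant '{"xyz":[[0.05,-0.06,0],[0.1,-0.12,0],[0.15,-0.18,0],[0.2,-0.24,0],[0.25,-0.3,0],[0.29,-0.35,0],[0.31,-0.374,0],[0.31,-0.374,-0.05],[0.31,-0.374,-0.1],[0.31,-0.374,-0.1]],"twist":[-0.1,-0.2,-0.29,-0.29,-0.29,-0.29,-0.29,-0.29,-0.29,-0.29],"grip":[-1,-1,-1,-1,-1,-1,-1,-1,-1,-1]}'
python3 - <<'E'
from workcell import *
from h import *
c=read_camera("wrist"); np.savez("w1.npz",**c); cv2.imwrite("pics/w1.png",c["img"][:,:,::-1])
s=observe(); print(s["eef_pos"],s["ft_force"],s["joint_pos"]); print(proj(c,[[.7068,-.0678,.2075],list(s["eef_pos"]-[0,0,.014])]))
E
```

```text
time_s: 2.6
eef_pos: [0.7045, -0.0648, 0.2477]
tcp_rot: [[-0.184, 0.983, -0.005], [0.983, 0.184, 0.0], [0.001, -0.004, -1.0]]
ft_force: [0.4, -0.9, 0.8]
finger_gap: 0.0001
grip_force: 0.0
[ 0.704834   -0.06473406  0.24964944] [-0.91817379  0.55571464  0.84819866] [-9.15795579e-02  5.17379792e-01  7.20137586e-01  1.77568703e+00
 -1.69514134e-05  1.29439131e+00]
[[263.45752388 232.36228729]
 [261.21471433 248.05693121]]
```

View pics/w1.png

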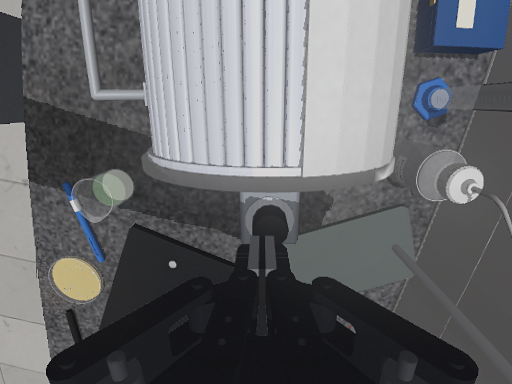

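The wrist view shows the plunger's black disc at about (268,220), just ahead of the closed fingertips at (262,245). The bar's right end is at (97,95). I'll measure both.

Run:
```python
from h import *
np.set_printoptions(precision=4,suppress=True)
c=np.load("w1.npz"); P=cloud(c); g=c["img"].mean(2)
m=np.zeros((384,512),bool); m[200:236,245:295]=1
k=m&(g<70)&(P[...,2]>.198)&(P[...,2]<.222); v,u=np.nonzero(k)
print(len(u),"z",np.percentile(P[k][:,2],[10,50,90]),"x",np.percentile(P[k][:,0],[2,50,98]),"y",np.percentile(P[k][:,1],[2,50,98]),u.min(),u.max(),v.min(),v.max())
p=m&(P[...,2]>.18)&(P[...,2]<.19); print("pillar z",np.median(P[p][:,2]))
# bar
ex=np.array([np.cos(np.radians(10.17)),np.sin(np.radians(10.17))]); ey=np.array([-ex[1],ex[0]])
d=P[...,:2]-[.6777,.0946]; a=d@ex; b=d@ey
B=(P[...,2]>.09)&(P[...,2]<.14)&(a<-.148)&(a>-.19)&(np.abs(b)<.1)
print("bar",B.sum(),np.median(a[B]),np.percentile(b[B],[1,99]),"z",np.percentile(P[B][:,2],[10,50,90]), "slope",np.polyfit(b[B],a[B],1))
ck=(P[...,2]>.1)&(np.abs(a)<.13)&(b<-.1)&(b>-.15); print("cheek right edge b",np.percentile(b[ck],[1,3,5]))
```

```text
820 z [0.2028 0.2089 0.2098] x [0.6987 0.7093 0.7217] y [-0.0682 -0.0598 -0.0527] 252 288 208 235
pillar z 0.18911074059944982
bar 1247 -0.1549537440217638 [-0.0736  0.0081] z [0.1172 0.1203 0.1219] slope [-0.0185 -0.156 ]
cheek right edge b [-0.15   -0.1499 -0.1498]
```

```bash
python3 -m pendant '{"xyz":[[0.006,-0.004,-0.01],[0.006,-0.004,-0.03],[0.006,-0.004,-0.045],[0.006,-0.004,-0.055],[0.006,-0.004,-0.06],[0.006,-0.004,-0.064],[0.006,-0.004,-0.067],[0.006,-0.004,-0.069],[0.006,-0.004,-0.07],[0.006,-0.004,-0.07]],"twist":[0,0,0,0,0,0,0,0,0,0],"grip":[-1,-1,-1,-1,-1,-1,-1,-1,-1,-1]}'
```

```text
time_s: 3.9
eef_pos: [0.7082, -0.0667, 0.2162]
tcp_rot: [[-0.184, 0.983, 0.001], [0.983, 0.184, -0.0], [-0.0, 0.001, -1.0]]
ft_force: [-3.6, -0.2, 5.8]
finger_gap: 0.0002
grip_force: 2.7
```

```bash
python3 -m pendant '{"xyz":[[0,0,-0.002],[0,0,-0.004],[0,0,-0.005],[0,0,-0.005],[0,0,-0.005],[0,0,-0.005],[0,0,-0.005],[0,0,-0.005],[0,0,-0.005],[0,0,-0.005]],"twist":[0,0,0,0,0,0,0,0,0,0],"grip":[-1,-1,-1,-1,-1,-1,-1,-1,-1,-1]}'
```

```text
time_s: 5.15
eef_pos: [0.7082, -0.0667, 0.216]
tcp_rot: [[-0.184, 0.983, 0.004], [0.983, 0.184, -0.0], [-0.001, 0.003, -1.0]]
ft_force: [-5.9, 0.8, 15.6]
finger_gap: 0.0001
grip_force: 7.9
```

```bash
python3 -m pendant '{"xyz":[[0,0,0.03],[0,0,0.07],[0,0,0.1],[0,0,0.1],[-0.04,0,0.1],[-0.08,0,0.1],[-0.08,0,0.1],[-0.08,0,0.1],[-0.08,0,0.1],[-0.08,0,0.1]],"twist":[0,0,0,0,0,0,0,0,0,0],"grip":[-1,-1,-1,-1,-1,-1,-1,-1,-1,-1]}'
cat > pl.py <<'E'
from workcell import *
from h import *
import sys
np.set_printoptions(precision=4,suppress=True)
for n in sys.argv[1:]:
    c=read_camera(n); P=cloud(c); g=c["img"].mean(2)
    m=(np.hypot(P[...,0]-.708,P[...,1]+.066)<.03)
    k=m&(P[...,2]>.2)&(P[...,2]<.225)&(g<70); p=m&(P[...,2]>.178)&(P[...,2]<.194)
    print(n,k.sum(),p.sum(),"plunger z",np.percentile(P[k][:,2],[25,50,75,90]) if k.any() else None,"pillar",np.median(P[p][:,2]) if p.any() else None)
E
python3 pl.py wrist top
```

```text
time_s: 6.4
eef_pos: [0.6687, -0.0668, 0.2623]
tcp_rot: [[-0.184, 0.983, -0.0], [0.983, 0.184, 0.0], [0.0, -0.0, -1.0]]
ft_force: [0.2, 0.0, 0.2]
finger_gap: -0.0002
grip_force: 0.0
wrist 1146 1576 plunger z [0.2152 0.2163 0.2168 0.2172] pillar 0.18801548493495918
top 36 106 plunger z [0.2032 0.209  0.2133 0.2143] pillar 0.18540496428743802
```

The plunger is now out (about 214.5 mm), so the shutter is free. I'll hover over the bar.

```bash
python3 -m pendant '{"xyz":[[-0.05,0.02,0],[-0.12,0.06,0],[-0.2,0.12,0],[-0.26,0.18,0],[-0.3,0.24,-0.02],[-0.3,0.266,-0.06],[-0.3,0.266,-0.1],[-0.3,0.266,-0.14],[-0.3,0.266,-0.16],[-0.3,0.266,-0.16]],"twist":[0,0,0,0,0,0,0,0,0,0],"grip":[-1,-1,-0.3,-0.3,-0.3,-0.3,-0.3,-0.3,-0.3,-0.3]}'
python3 - <<'E'
from workcell import *
from h import *
c=read_camera("wrist"); cv2.imwrite("pics/w2.png",c["img"][:,:,::-1]);P=cloud(c)
np.set_printoptions(precision=4,suppress=True)
s=observe(); print(s["eef_pos"],s["finger_gap"])
ex=np.array([np.cos(np.radians(10.17)),np.sin(np.radians(10.17))]); ey=np.array([-ex[1],ex[0]])
d=P[...,:2]-[.6777,.0946]; a=d@ex; b=d@ey
B=(P[...,2]>.105)&(P[...,2]<.13)&(a<-.147)&(a>-.18)&(np.abs(b)<.08)
for lo in np.arange(-.08,.08,.02):
    k=B&(b>lo)&(b<lo+.02)
    if k.sum()>5: print(round(lo,2),k.sum(),np.percentile(a[k],[2,50,98]),np.percentile(P[k][:,2],[50,95]))
print(np.percentile(b[B],[.5,99.5]))
E
```

```text
time_s: 7.75
eef_pos: [0.5182, 0.0661, 0.1825]
tcp_rot: [[-0.184, 0.983, -0.001], [0.983, 0.184, -0.0], [0.0, -0.001, -1.0]]
ft_force: [1.0, -0.1, 1.8]
finger_gap: 0.03
grip_force: 0.0
[0.5184 0.0662 0.1832] 0.029948855954136475
-0.08 203 [-0.1625 -0.1549 -0.1477] [0.12   0.1219]
-0.06 240 [-0.1626 -0.158  -0.1533] [0.1209 0.1221]
-0.04 281 [-0.1627 -0.1578 -0.1528] [0.1206 0.1221]
-0.02 304 [-0.1628 -0.1581 -0.1532] [0.1206 0.122 ]
0.0 319 [-0.1629 -0.1583 -0.1536] [0.1206 0.1221]
0.02 362 [-0.163  -0.1585 -0.1533] [0.1205 0.122 ]
0.04 390 [-0.1631 -0.1582 -0.1536] [0.1206 0.1222]
0.06 432 [-0.1631 -0.1563 -0.1474] [0.1198 0.122 ]
[-0.0709  0.0746]
```

View pics/w2.png

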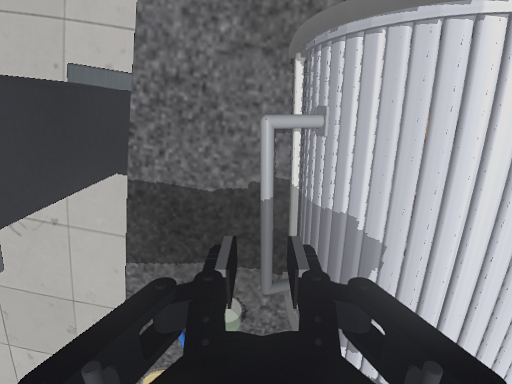

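The bar is at about (267,200), parallel to the pads, and the gap's centre is at about x = 262, so I shift 3 mm forward and descend.

```bash
python3 -m pendant '{"xyz":[[0.006,0.001,-0.03],[0.006,0.001,-0.06],[0.006,0.001,-0.08],[0.006,0.001,-0.1],[0.006,0.001,-0.11],[0.006,0.001,-0.12],[0.006,0.001,-0.13],[0.006,0.001,-0.13],[0.006,0.001,-0.13],[0.006,0.001,-0.13]],"twist":[0,0,0,0,0,0,0,0,0,0],"grip":[-0.3,-0.3,-0.3,-0.3,-0.3,-0.3,-0.3,-0.3,-0.3,-0.3]}'
```

```text
time_s: 9.05
eef_pos: [0.5215, 0.0668, 0.118]
tcp_rot: [[-0.184, 0.983, 0.0], [0.983, 0.184, 0.0], [-0.0, 0.0, -1.0]]
ft_force: [0.4, -0.6, 0.8]
finger_gap: 0.03
grip_force: 0.0
```

No contact on the way down. Closing on the bar.

```bash
python3 -m pendant '{"xyz":[[0,0,0],[0,0,0],[0,0,0],[0,0,0],[0,0,0],[0,0,0],[0,0,0],[0,0,0],[0,0,0],[0,0,0]],"twist":[0,0,0,0,0,0,0,0,0,0],"grip":[-0.5,-0.7,-1,-1,-1,-1,-1,-1,-1,-1]}' 50
python3 - <<'E'
import numpy as np
ex=np.array([np.cos(np.radians(10.17)),np.sin(np.radians(10.17))])
q=np.linspace(0,1.335,21)[1:]
a=-.17*np.cos(q+.33)+.17*np.cos(.33); z=.17*np.sin(q+.33)-.17*np.sin(.33)
for s in (slice(0,10),slice(10,20)):
    off=0 if s.start==0 else 9
    o=np.array([0,0,0]) if s.start==0 else np.array([*(a[9]*ex),z[9]])
    print(np.round((np.c_[a[s,None]*ex,z[s]]-o)/.5,3).tolist())
E
```

```text
time_s: 10.3
eef_pos: [0.5216, 0.0668, 0.1179]
tcp_rot: [[-0.184, 0.983, 0.001], [0.983, 0.184, 0.0], [0.0, 0.001, -1.0]]
ft_force: [4.9, 0.6, -0.3]
finger_gap: 0.0078
grip_force: 48.8
[[0.008, 0.001, 0.021], [0.017, 0.003, 0.042], [0.028, 0.005, 0.062], [0.04, 0.007, 0.081], [0.053, 0.01, 0.099], [0.067, 0.012, 0.117], [0.083, 0.015, 0.133], [0.099, 0.018, 0.148], [0.117, 0.021, 0.163], [0.135, 0.024, 0.175]]
[[0.019, 0.003, 0.012], [0.039, 0.007, 0.022], [0.06, 0.011, 0.031], [0.081, 0.014, 0.039], [0.102, 0.018, 0.045], [0.124, 0.022, 0.049], [0.146, 0.026, 0.052], [0.168, 0.03, 0.054], [0.191, 0.034, 0.054], [0.213, 0.038, 0.053]]
```

Gripped: 49 N on the bar with a 7.8 mm gap. Lifting through the first half of the arc.

```bash
python3 -m pendant '{"xyz":[[0.008,0.001,0.021],[0.017,0.003,0.042],[0.028,0.005,0.062],[0.04,0.007,0.081],[0.053,0.01,0.099],[0.067,0.012,0.117],[0.083,0.015,0.133],[0.099,0.018,0.148],[0.117,0.021,0.163],[0.135,0.024,0.175]],"twist":[0,0,0,0,0,0,0,0,0,0],"grip":[-1,-1,-1,-1,-1,-1,-1,-1,-1,-1]}'
```

```text
time_s: 11.55
eef_pos: [0.5873, 0.0789, 0.2073]
tcp_rot: [[-0.184, 0.983, -0.002], [0.983, 0.184, 0.0], [0.001, -0.002, -1.0]]
ft_force: [-13.3, 1.6, 8.9]
finger_gap: 0.0079
grip_force: 49.0
```

```bash
python3 -m pendant '{"xyz":[[0.017,0.003,0.014],[0.037,0.007,0.025],[0.058,0.011,0.035],[0.08,0.014,0.043],[0.101,0.018,0.049],[0.124,0.022,0.053],[0.146,0.026,0.056],[0.168,0.03,0.058],[0.191,0.034,0.058],[0.213,0.038,0.057]],"twist":[0,0,0,0,0,0,0,0,0,0],"grip":[-1,-1,-1,-1,-1,-1,-1,-1,-1,-1]}'
python3 - <<'E'
from workcell import *
import numpy as np
s=observe(); print(s["eef_pos"],s["ft_force"],s["joint_pos"])
E
```

```text
time_s: 12.8
eef_pos: [0.6952, 0.0992, 0.2366]
tcp_rot: [[-0.185, 0.983, 0.002], [0.983, 0.185, 0.003], [0.002, 0.002, -1.0]]
ft_force: [-4.2, 5.8, 5.6]
finger_gap: 0.0077
grip_force: 50.7
[0.69521798 0.09920627 0.23664442] [-4.21140734  5.80990354  5.57860442] [0.14074312 0.48335461 0.64666428 1.73172207 0.00258633 1.52578074]
```

```bash
python3 -m pendant '{"xyz":[[0.003,0,0],[0.006,0.001,0],[0.006,0.001,0],[0.006,0.001,0],[0.006,0.001,0],[0.006,0.001,0],[0.006,0.001,0],[0.006,0.001,0],[0.006,0.001,0],[0.006,0.001,0]],"twist":[0,0,0,0,0,0,0,0,0,0],"grip":[-1,-1,-1,-1,-1,-1,-1,-1,-1,-1]}'
```

```text
time_s: 14.05
eef_pos: [0.6975, 0.0997, 0.2365]
tcp_rot: [[-0.185, 0.983, 0.001], [0.983, 0.185, 0.003], [0.002, 0.002, -1.0]]
ft_force: [-7.7, 6.1, 7.9]
finger_gap: 0.0075
grip_force: 51.3
```

```bash
python3 -m pendant '{"xyz":[[-0.004,-0.001,0],[-0.004,-0.001,0],[-0.004,-0.001,0],[-0.004,-0.001,0],[-0.004,-0.001,0.02],[-0.004,-0.001,0.05],[-0.004,-0.001,0.08],[-0.004,-0.001,0.12],[-0.004,-0.001,0.12],[-0.004,-0.001,0.12]],"twist":[0,0,0,0,0,0,0,0,0,0],"grip":[-0.3,-0.3,-0.3,-0.3,-0.3,-0.3,-0.3,-0.3,-0.3,-0.3]}'
python3 - <<'E'
from workcell import *
from h import *
np.set_printoptions(precision=4,suppress=True)
c=read_camera("wrist"); cv2.imwrite("pics/w3.png",c["img"][:,:,::-1]);P=cloud(c)
ex=np.array([np.cos(np.radians(10.17)),np.sin(np.radians(10.17))]); ey=np.array([-ex[1],ex[0]])
d=P[...,:2]-[.6777,.0946]; a=d@ex; b=d@ey
B=(P[...,2]>.222)&(P[...,2]<.245)&(np.abs(a)<.06)&(b>.0)&(b<.07)
print(B.sum(),np.percentile(a[B],[2,50,98]),np.median(P[B][:,2]))
E
```

```text
time_s: 15.3
eef_pos: [0.6964, 0.0977, 0.2932]
tcp_rot: [[-0.184, 0.983, -0.0], [0.983, 0.184, -0.0], [0.0, -0.0, -1.0]]
ft_force: [0.9, -0.1, -0.2]
finger_gap: 0.03
grip_force: 0.0
1330 [0.0105 0.0153 0.0202] 0.23532904097073265
```

View pics/w3.png

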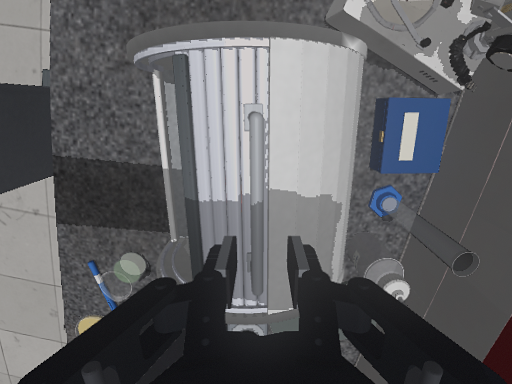

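The bar stays on top at (255,190), q ≈ 1.31 to 1.32, after release. Now over to the latch.

```bash
python3 -m pendant '{"xyz":[[0,-0.04,0],[0.005,-0.11,0],[0.01,-0.18,0],[0.015,-0.25,0],[0.02,-0.31,0],[0.024,-0.33,0],[0.024,-0.33,-0.03],[0.024,-0.33,-0.06],[0.024,-0.33,-0.09],[0.024,-0.33,-0.09]],"twist":[0,0,0,0,0,0,0,0,0,0],"grip":[-0.5,-0.8,-1,-1,-1,-1,-1,-1,-1,-1]}' 40
```

```text
time_s: 16.6
eef_pos: [0.7077, -0.067, 0.2474]
tcp_rot: [[-0.184, 0.983, -0.002], [0.983, 0.184, 0.0], [0.001, -0.002, -1.0]]
ft_force: [-0.3, -0.2, 0.1]
finger_gap: 0.0004
grip_force: 0.0
```

```bash
python3 -m pendant '{"xyz":[[0,0,-0.02],[0,0,-0.04],[0,0,-0.05],[0,0,-0.057],[0,0,-0.062],[0,0,-0.066],[0,0,-0.069],[0,0,-0.072],[0,0,-0.073],[0,0,-0.073]],"twist":[0,0,0,0,0,0,0,0,0,0],"grip":[-1,-1,-1,-1,-1,-1,-1,-1,-1,-1]}'
```

```text
time_s: 17.85
eef_pos: [0.7086, -0.0672, 0.2159]
tcp_rot: [[-0.184, 0.983, 0.005], [0.983, 0.184, -0.0], [-0.001, 0.005, -1.0]]
ft_force: [-2.5, 0.9, 18.5]
finger_gap: 0.0001
grip_force: 9.4
```

Hard stop reached at 18.5 N. I'll let go, retreat and check.

```bash
python3 -m pendant '{"xyz":[[0,0,0.03],[0,0,0.07],[0,0,0.1],[0,0,0.1],[-0.04,0,0.1],[-0.08,0,0.1],[-0.08,0,0.1],[-0.08,0,0.1],[-0.08,0,0.1],[-0.08,0,0.1]],"twist":[0,0,0,0,0,0,0,0,0,0],"grip":[-1,-1,-1,-1,-1,-1,-1,-1,-1,-1]}'
python3 pl.py wrist
```

```text
time_s: 19.1
eef_pos: [0.6687, -0.0673, 0.2618]
tcp_rot: [[-0.184, 0.983, -0.0], [0.983, 0.184, 0.0], [0.0, -0.0, -1.0]]
ft_force: [0.5, 0.3, 0.1]
finger_gap: 0.0001
grip_force: 0.0
wrist 954 1628 plunger z [0.2083 0.209  0.2095 0.2098] pillar 0.1878926805650012
```

The plunger is in (about 207 mm). I'll back off and take a final look.

```bash
python3 -m pendant '{"xyz":[[0,0,0.05],[0,0,0.1],[-0.06,0.05,0.12],[-0.12,0.12,0.12],[-0.18,0.2,0.12],[-0.24,0.3,0.12],[-0.3,0.4,0.12],[-0.36,0.5,0.12],[-0.4,0.58,0.12],[-0.4,0.58,0.12]],"twist":[0,0,0,0,0,0,0,0,0,0],"grip":[-1,-1,-1,-1,-1,-1,-1,-1,-1,-1]}'
python3 - <<'E'
from workcell import *
import cv2
c=read_camera("top"); cv2.imwrite("pics/top1.png",c["img"][:,:,::-1])
E
```

```text
time_s: 20.4
eef_pos: [0.4671, 0.225, 0.3226]
tcp_rot: [[-0.188, 0.982, 0.0], [0.982, 0.188, 0.001], [0.0, 0.0, -1.0]]
ft_force: [0.0, -0.6, -0.2]
finger_gap: -0.0001
grip_force: 0.0
```

View pics/top1.png

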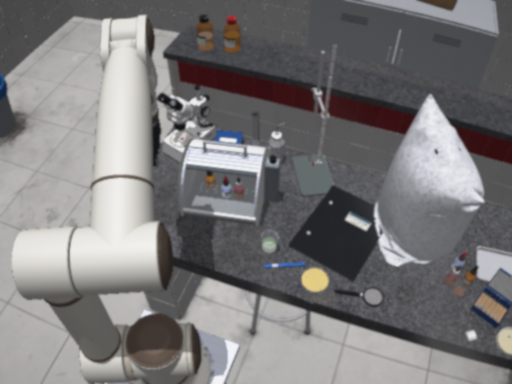

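The shutter is up with the bar at (225,150) and the three bottles are standing at (210–240,185). The beaker, marker, dish and magnifier are where they were.

```bash
python3 -c "
from workcell import *
print(close_job())"
```

```text
the job is handed in; nothing more can be done
None
```

The latch started locked, so I pushed it free, raised the shutter until the catch held, then pushed the plunger back in to lock it open; nothing I could see had moved, except that I never checked the timer, and I handed the job in at about 20 s.

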